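Finish the crossed-slat riser and set the slide box on it

TASK

Build the next layer of the slat riser on the black mat: take the two wooden slats from the sloping rack and lay them flat and square across the pair already on the mat, one towards each end of that pair, so that each rests evenly on both. With those in place, set the closed grey slide box centred and square on top, its long side reaching from one upper slat to the other. Set everything down gently rather than dropping it, do not shift the lower pair, and leave everything else on the bench where it stands.

Things in the scene. Friction and masses are not known exactly. Their poses are not given: they have to be found in the camera images.
- slat_a: Loose plain beech slat, 130 x 26 x 18 mm (x length, y width, z thickness), 45 g, lying at the start on the sloping rack, lengthwise up the slope, its lower end against the rack's lip. Origin at the middle of the solid. x points uphill at the start (30 degrees above level), z is normal to the slope.
- slat_b: Second slat, identical to slat_a, beside it on the rack (about 110 mm between the two centres; bare rack face between and beside them). Same axes.
- low_slat_a: Lower layer: an identical loose slat lying flat on the mat along the mat's x, its centre about 42 mm from the mat's centre towards +y. Origin at the middle of the solid, x along its length, z up.
- low_slat_b: Lower layer: the other slat on the mat, parallel, about 42 mm from the mat's centre towards -y. Same axes. The top faces of the lower pair are 21 mm above the bench.
- mat: Fixed black rubber mat, 190 x 190 mm, 3 mm thick, flat on the bench. Origin at the centre of its underside (bench level), z up, x along the lower slats, y across them. The riser is centred on it.
- rack: Fixed white drying rack with a flat sloping face, 250 mm wide (y) and 164 mm up the slope, rising at 30 degrees from its front (-x, the robot's side, low edge about 19 mm high) to its back (high edge about 101 mm high). A lip 10 mm high runs along the low edge. Origin at bench level under the middle of the face, which is 60 mm high there.
- slide_box: Closed grey plastic slide box with a paper label without writing on its lid and a black seam round it, 130 (x) x 56 (y) x 40 (z) mm, about 0.25 kg, loose on the bench. Origin at the centre of its underside, z up.
- petri_dish: Bystander: closed clear Petri dish, 92 mm across, 16 mm high. Origin at the centre of its underside.
- amber_bottle: Bystander: amber bottle with black cap, 40 mm across, 95 mm high. Origin at the centre of its underside.
- battery: Bystander: upright black flat battery, 62 (x) x 22 (y) x 67 (z) mm. Origin at the centre of its underside.
- beaker: Bystander: small glass beaker, 64 mm across, 75 mm high. Origin at the centre of its underside.
- eyepiece: Bystander: black microscope eyepiece standing on its narrow end, 38 mm across, 56 mm high. Origin at the centre of its underside.
- brush: Bystander: small dusting brush lying flat, 170 mm long along its x.
Things that resemble listed ones, but are neither listed nor needed, are in the scene too. What is shaped like the slat_b but green is not meant. Leave any purple look-alike of the slat_a alone.

How it is judged (in metres and radians):
At the end, for the whole second after the job is handed in: Both slats flat across the lower pair (within 0.2 rad of square), one each side, centres 24 to 66 mm from the mat's centre along its x, within 25 mm across; box level on them, within 22 mm of the centre along each axis and 0.2 rad of the mat's x; lower slats moved under 20 mm; all at rest (z of slat_a in the frame of mat between 0.026 and 0.035 m and y of slat_a in the frame of mat between -0.025 and 0.025 m and angle between the x axis of each of slat_a, slat_b and the y axis of mat, either way round below 0.2 rad and angle between the z axis of each of slat_a, slat_b and the z axis of mat, either way round below 0.08 rad and linear speed of each of slat_a, slat_b, slide_box below 0.02 m/s and z of slat_b in the frame of mat between 0.026 and 0.035 m and y of slat_b in the frame of mat between -0.025 and 0.025 m and ((x of slat_a in the frame of mat between 0.024 and 0.066 m and x of slat_b in the frame of mat between -0.066 and -0.024 m) or (x of slat_b in the frame of mat between 0.024 and 0.066 m and x of slat_a in the frame of mat between -0.066 and -0.024 m)) and z of slide_box in the frame of mat between 0.035 and 0.044 m and x of slide_box in the frame of mat between -0.022 and 0.022 m and y of slide_box in the frame of mat between -0.022 and 0.022 m and angle between the x axis of slide_box and the x axis of mat, either way round below 0.2 rad and angle between slide_box's own z axis and vertical below 0.08 rad and distance of each of low_slat_a, low_slat_b from where it was at the start of the episode below 0.02 m); the robot touches nothing.
It fails at once if slat_a dropped or flung (falling free faster than 0.45 m/s, a drop of about 10 mm) (contact force between slat_a and the fingers below 0.05 N and linear speed of slat_a above 0.45 m/s).
It fails at once if slat_b dropped or flung (falling free faster than 0.45 m/s, a drop of about 10 mm) (contact force between slat_b and the fingers below 0.05 N and linear speed of slat_b above 0.45 m/s).
It fails at once if slide_box dropped or flung (falling free faster than 0.45 m/s, a drop of about 10 mm) (contact force between slide_box and the fingers below 0.05 N and linear speed of slide_box above 0.45 m/s).
It fails at once if a bystander moved more than 30 mm (distance of any of petri_dish, amber_bottle, battery, beaker, eyepiece, brush from where it was at the start of the episode above 0.03 m).
It also fails if it takes over 70 s, if anything falls off the work surface, if the arm or the gripper's body presses on something with over 40 N, if the wrist force passes 120 N, or if a joint passes its speed limit or range.

ROBOT

A 6-joint arm with a two-finger parallel gripper is mounted at the origin on the work surface. World frame = base frame: x ahead of the robot, y to its left, z up, the work surface at z = 0. Lengths are in mm, angles in rad, forces in N, time in s.
With the tool pointing down it reaches from about 350 to 775 mm from the base axis. Payload 7.3 kg.
Tool frame: the origin (TCP) lies at the centre of the arm's flange, where the gripper is bolted on; the fingertips stand 178 mm ahead of it and the grasp point (between the pads) lies 159 mm ahead of it; z points along the fingers, y is the line along which they close (so a half turn about z gives the same grasp; the last joint's range is limited). The gripper opens to 92 mm and grips with 3 to 60 N. Pads are 19 mm wide; open, the fingers measure 130 mm over their backs; the gripper's body (75 mm by 190 mm) begins 47 mm behind the grasp point.
Start: joints at [1.085, 0.342, 1.524, -0, 1.275, -0.146], TCP at [174.96, 494.992, 404.741] pointing down, gripper open.
Joint ranges: [-2.53, 2.53], [-0.77, 2.02], [0.04, 2.7], [-1, 4.14], [0.28, 2.66], [-3.11, 3.11]. Speed limits (rad/s): [2.57, 2.57, 3.14, 3.14, 3.14, 3.14].

INTERFACE

Orientations are given as [roll, pitch, yaw] about the fixed x, y, z axes, in that order (R = Rz(yaw) Ry(pitch) Rx(roll)).
In Python, from plant import * gives the robot as it stands. The module is installed in compiled form; this text tells all that it offers.
- The arm moves only by the shell command python3 -m inch 'ROWS'. ROWS is JSON, a list of rows, each a list of 5 numbers: the shift along the tool's x, y, z in m, then the turn about the tool's z in rad, then the opening, from 0 (shut) to 1 (fully open). In form: [[tx, ty, tz, spin, claw], ...]. A call has 1 to 8 rows; each row is the pose to reach, as a shift and turn from the pose commanded when the call began, along the tool's axes at that moment; what a row does not reach only later rows make up. A row lasts 1/12 s, in which the tool goes at most 41.7 mm and 7.16 degrees, less where a joint would pass 70% of its speed; a pose out of reach is approached as far as the arm can. A call with a gripper value outside its range is refused whole. The fingers move at their own pace and stop on an object; the grip force is fixed at half the most. Time passes only in rows, so rows that repeat a pose let the fingers close. It gives the time, the measured TCP pose, the force, the opening and the grip force at its end, in the units of the state.
- get_obs(): the state, without advancing time (a new reading comes with each control period).
- capture(name): name is "side" or "top"; returns a dict with "color" (480x640x3 uint8, red, green, blue), "intrinsics" (3x3 intrinsics, pixels), "distortion" ([k1, k2, p1, p2, k3] as OpenCV has them; the pictures are not rectified), "pose" (4x4, takes a point from camera to world coordinates). Camera axes: x right, y down, z forward; pixel columns grow to the right and rows downward; lengths in mm; the calibration is good to about 2 mm. A picture is of the moment at which its call begins. There is no depth.
- close_job(): hands the job in; it is judged then, once.
Trained networks look in a picture, given as the dict that the camera call returned (one of the last four; its "shot" number tells which), for a name from the list of things; names that differ only in an ending like _2 or _b are one class to them, and where a whole thing is asked for, a point or a joint stands for the part that bears it (a point fixed in the world has none). Each returns a list of dicts, best first, with "conf" (0 to 1); they miss things now and then, are a little off and sometimes report something else, mostly with a low value. They report only what shows in the picture. A call takes as long as a camera call. They do not tell look-alikes from the thing itself.
- look_for(picture, target): "rect" ([centre column, centre row, width, height] in pixels, round what is visible of it).
- trace(picture, target): "pixels" (480x640 bool, what is visible of it) and "rect" ([centre column, centre row, width, height] in pixels, round what is visible of it).
- tip_of(picture, target): "centre" ([column, row] in pixels: a listed point, or the origin of a listed thing).
The state is a dict: "time": time; "joint_positions": joint angles; "dq": joint speeds; "tau": joint torques, N m; "tool_pos": TCP position; "tcp_rot": TCP orientation; "contact_force": force on the tool from outside, world axes, zero at the start; "moment": the same for the moment, N m; "grip_width": finger opening in mm; "finger_force": force on a finger pad.
Only numpy, scipy, OpenCV 4.12 (cv2) and the standard library are available. Lean on these libraries where they do the work, as an engineer would, in place of code of your own. Each camera call takes 0.05 s, during which the arm holds its last target. There are 200 camera calls.

## Working session

There is one attempt and no reset: what is moved stays moved. The work goes in short steps, Python scripts to look and compute and a shell command to move; the robot and the scene stay as the last step left them, time stands still between calls to the robot, and variables do not carry over. Pictures are saved under pics/ and viewed, at most 10 in all, crops included, and the job is handed in when it is done.

```bash
mkdir -p pics; python3 - <<'E'
from plant import *
import cv2
print(get_obs())
for n in ("top","side"):
    p=capture(n); cv2.imwrite(f"pics/{n}0.png",p["color"][:,:,::-1]); print(n,p["intrinsics"],p["distortion"],p["pose"])
    for t in ("slat_a","low_slat_a","mat","rack","slide_box"):
        print(t,[(d["conf"],[round(float(v)) for v in d["rect"]]) for d in look_for(p,t)])
E
```

```text
{'time': 0.0, 'joint_positions': array([ 1.08498574e+00,  3.42719602e-01,  1.52502964e+00,  1.03566500e-05,
        1.27543614e+00, -1.45982471e-01]), 'dq': array([-1.27858113e-03,  3.65611877e-04,  1.07156066e-03,  6.90056480e-04,
       -6.65138651e-04,  2.78015215e-05]), 'tau': array([ 5.08998983e-04, -4.31231582e+01, -2.44217920e+01,  7.17360084e-02,
        5.59050974e-02, -1.51957056e-04]), 'tool_pos': array([174.89641765, 494.85799695, 404.04197352]), 'tcp_rot': array([-3.14001830e+00, -2.41484000e-04,  2.80176133e+00]), 'contact_force': array([-0.13632365,  1.18042262,  0.71620188]), 'moment': array([-0.02112743,  0.03582284, -0.00120368]), 'finger_force': 0.0, 'grip_width': 91.84508324265884}
top [[576.43594721   0.         319.48005678]
 [  0.         576.43594721 240.60849904]
 [  0.           0.           1.        ]] [0.02312919 0.         0.         0.         0.        ] [[-2.72070691e-02 -9.87401542e-01  1.55878064e-01  3.51519270e+02]
 [-9.99613180e-01  2.77735228e-02  1.45674306e-03  6.68169508e+01]
 [-5.76767330e-03 -1.55778133e-01 -9.87775231e-01  1.24839156e+03]

[... 477 characters left out ...]
0942]
 [  0.           0.           1.        ]] [-0.10890497  0.          0.          0.          0.        ] [[ 9.73945850e-01 -1.59276505e-01  1.61432577e-01  3.72500197e+02]
 [-2.26680562e-01 -7.04887267e-01  6.72123399e-01 -6.64393831e+02]
 [ 6.73830250e-03 -6.91205422e-01 -7.22626916e-01  8.20066292e+02]
 [ 0.00000000e+00  0.00000000e+00  0.00000000e+00  1.00000000e+00]]
slat_a [(0.94, [288, 160, 55, 36]), (0.82, [170, 192, 19, 38]), (0.69, [292, 188, 55, 36]), (0.56, [268, 132, 46, 24])]
low_slat_a [(0.9, [338, 328, 74, 16]), (0.56, [338, 291, 68, 20])]
mat [(0.92, [337, 315, 110, 86])]
rack [(0.8, [299, 181, 82, 108])]
slide_box [(0.9, [396, 411, 87, 51]), (0.57, [415, 231, 31, 44])]
```

View pics/top0.png

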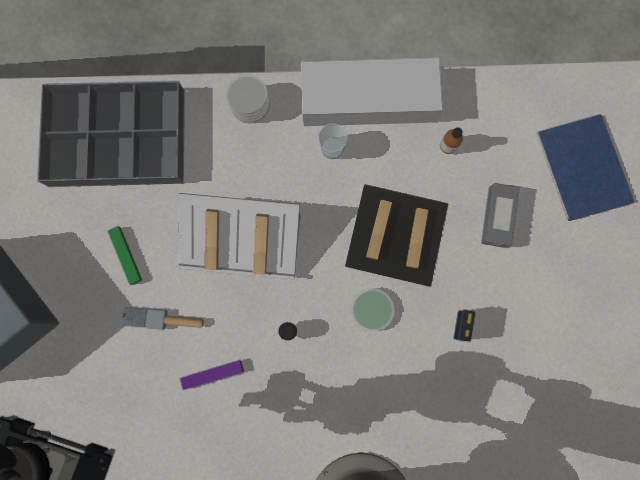

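View pics/side0.png

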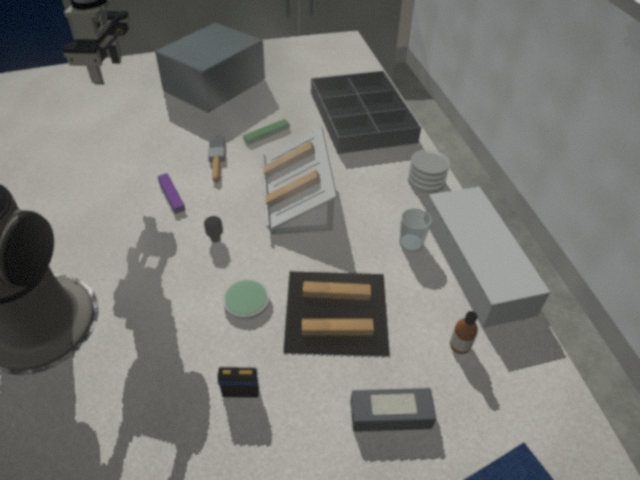

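Candidates in the top view:
- Plain beech on the rack, at (212,238) and (260,244). These are the ones I want.
- Plain beech on the mat, at (380,230) and (417,238). These are the lower pair.
- Green look-alike at (125,255) and purple look-alike at (212,375). I'll leave both alone.
- Box: grey with a label at (501,217), not the pale block at (371,90).

Next I'll fit the poses and make a close crop to check.

```bash
cat > h.py <<'E'
from plant import *
import cv2, numpy as np
from scipy.optimize import minimize
from scipy.spatial.transform import Rotation as Ro
def corners(dim,pose,bottom=False):
    x,y,z,yaw,pitch=pose
    d=np.array(dim)/2
    c=np.array([[i,j,k] for i in(-1,1) for j in(-1,1) for k in(-1,1)])*d
    if bottom: c[:,2]+=d[2]
    return Ro.from_euler('ZY',[yaw,-pitch]).apply(c)+[x,y,z]
def proj(p,P):
    M=np.linalg.inv(p["pose"])
    return cv2.projectPoints(np.atleast_2d(P).astype(float),cv2.Rodrigues(M[:3,:3])[0],M[:3,3],p["intrinsics"],np.array(p["distortion"]))[0][:,0]
def poly(p,dim,pose,bottom=False):
    return cv2.convexHull(proj(p,corners(dim,pose,bottom)).astype(np.float32))[:,0]
def fit(views,dim,pose0,free,bottom=False):
    """views: list of (picture, mask). free: indices optimised (x,y,z,yaw,pitch)"""
    S=8
    R=[]
    for p,m in views:
        ys,xs=np.where(m); x0,x1,y0,y1=xs.min()-12,xs.max()+13,ys.min()-12,ys.max()+13
        x0=max(x0,0);y0=max(y0,0)
        c=cv2.resize(m[y0:y1,x0:x1].astype(np.float32),None,fx=S,fy=S,interpolation=cv2.INTER_LINEAR)>.5
        R.append((p,c,x0,y0))
    sc=np.array([1,1,1,.02,.02])[free]
    def cost(v,full=False):
        q=np.array(pose0,float); q[free]+=v*sc; t=[]
        for p,c,x0,y0 in R:
            im=np.zeros(c.shape,np.uint8)
            cv2.fillConvexPoly(im,np.round((poly(p,dim,q,bottom)-[x0,y0]+.5)*S).astype(np.int32),1)
            t.append(1-(c&(im>0)).sum()/max(1,(c|(im>0)).sum()))
        return (q,t) if full else sum(t)
    n=len(free)
    best=np.zeros(n)
    for step in(12,4):
        best=minimize(cost,best,method='Nelder-Mead',options=dict(initial_simplex=best+np.vstack([np.zeros(n),np.eye(n)*step]),xatol=.05,fatol=1e-4,maxiter=400)).x
    return cost(best,True)
def ray(p,u,z):
    a=cv2.undistortPoints(np.array([[u]],float),p["intrinsics"],np.array(p["distortion"]))[0,0]
    d=p["pose"][:3,:3]@[a[0],a[1],1]; o=p["pose"][:3,3]
    return o+d*(z-o[2])/d[2]
def mask(p,name,pred):
    "best trace nearest the predicted pixel"
    L=[d for d in trace(p,name) if np.hypot(*(np.array(d["rect"][:2])-pred))<18]
    return max(L,key=lambda d:d["conf"])["pixels"] if L else None
SL=(130,26,18); BX=(130,56,40)
E
cat > m1.py <<'E'
from h import *
T,S=capture("top"),capture("side")
J=[("rackL","slat_a",SL,(212,238),60,0.5236,[0,1,2,3],False),("rackR","slat_a",SL,(260,244),60,.5236,[0,1,2,3],False),
("lowL","low_slat_a",SL,(380,230),12,0,[0,1,3],False),("lowR","low_slat_a",SL,(417,238),12,0,[0,1,3],False),
("mat","mat",(190,190,3),(397,235),1.5,0,[0,1,3],False),("box","slide_box",BX,(501,216),0,0,[0,1,3],True)]
img=cv2.resize(T["color"][150:300,150:550],None,fx=2,fy=2,interpolation=cv2.INTER_CUBIC)
for n,cl,dim,px,z,pi,fr,bo in J:
    g=ray(T,px,z+(20 if bo else 0)); pose0=[g[0],g[1],z,-.1 if n[0]!='l' and n!='mat' else -.2,pi]
    if n[:4]=="rack": pose0[3]=0
    if n=="box": pose0[3]=-.1
    V=[(p,m) for p in(T,S) for m in [mask(p,cl,proj(p,[g])[0])] if m is not None]
    for vv in ([V]+[[v] for v in V] if len(V)>1 else [V]):
        f=fr if len(vv)>1 else [0,1,3]
        q,t=fit(vv,dim,pose0,f,bo); print(n,len(vv),np.round(q,3),np.round(t,2))
        if vv is V: cv2.polylines(img,[np.round((poly(T,dim,q,bo)-[150,150])*2).astype(np.int32)],True,(255,0,0),1)
cv2.imwrite("pics/crop1.png",img[:,:,::-1])
E
python3 m1.py
```

```text
rackL 2 [ 5.48111e+02  2.92584e+02  6.48860e+01 -1.10000e-01  5.24000e-01] [0.14 0.14]
rackL 1 [ 5.49567e+02  2.93649e+02  6.00000e+01 -1.00000e-01  5.24000e-01] [0.13]
rackL 1 [ 5.50216e+02  3.00058e+02  6.00000e+01 -1.46000e-01  5.24000e-01] [0.12]
rackR 2 [ 5.36905e+02  1.91779e+02  6.41470e+01 -1.12000e-01  5.24000e-01] [0.1  0.07]
rackR 1 [ 5.35391e+02  1.92079e+02  6.00000e+01 -1.21000e-01  5.24000e-01] [0.09]
rackR 1 [ 5.39292e+02  1.97036e+02  6.00000e+01 -9.30000e-02  5.24000e-01] [0.06]
lowL 2 [ 5.70195e+02 -6.11730e+01  1.20000e+01 -2.75000e-01  0.00000e+00] [0.1  0.14]
lowL 1 [ 5.68079e+02 -6.11250e+01  1.20000e+01 -2.83000e-01  0.00000e+00] [0.09]
lowL 1 [ 5.72848e+02 -5.99540e+01  1.20000e+01 -2.94000e-01  0.00000e+00] [0.11]
lowR 1 [ 5.48018e+02 -1.42124e+02  1.20000e+01 -2.13000e-01  0.00000e+00] [0.08]
mat 2 [ 5.61296e+02 -9.98020e+01  1.50000e+00 -2.68000e-01  0.00000e+00] [0.81 0.31]
mat 1 [ 5.20449e+02 -1.31888e+02  1.50000e+00 -2.78000e-01  0.00000e+00] [0.68]
mat 1 [ 5.61469e+02 -9.92090e+01  1.50000e+00 -2.68000e-01  0.00000e+00] [0.31]
box 2 [ 5.92568e+02 -3.22211e+02  0.00000e+00 -2.09000e-01  0.00000e+00] [0.05 0.05]
box 1 [ 5.91298e+02 -3.22387e+02  0.00000e+00 -1.96000e-01  0.00000e+00] [0.04]
box 1 [ 5.93864e+02 -3.21692e+02  0.00000e+00 -1.96000e-01  0.00000e+00] [0.05]
```

View pics/crop1.png

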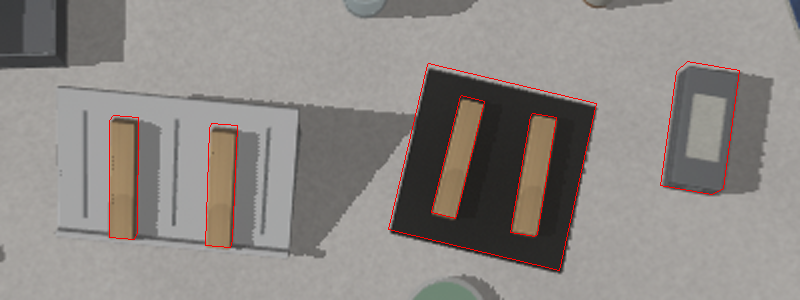

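The crop shows the fits lying on the right things: the two beech slats on the rack at crop (123,178) and (222,186), and the mat, lower pair and grey box all match. The mat fit from the side view agrees with the midpoint of the lower pair: about (560.5, -100.5), yaw -0.268. I'll start with the right rack slat.

```bash
cat > go.py <<'E'
import sys
from plant import *
import numpy as np
from scipy.spatial.transform import Rotation as Ro
# go.py x y tipz yaw : shift/turn needed in tool axes
x,y,tz,yaw=map(float,sys.argv[1:5])
o=get_obs(); R=Ro.from_euler('xyz',o["tcp_rot"]).as_matrix()
d=R.T@(np.array([x,y,tz+178])-o["tool_pos"])/1000
s=-(yaw-o["tcp_rot"][2]); s=(s+np.pi)%(2*np.pi)-np.pi
print("t",round(o["time"],2),"shift",np.round(d,4),"spin",round(s,3),"pos",np.round(o["tool_pos"],1),np.round(o["tcp_rot"],3),"w",round(o["grip_width"],1),"F",np.round(o["contact_force"],1))
E
python3 go.py 537 192 130 3.03
```

```text
t 1.3 shift [-0.4423 -0.165   0.0967] spin -0.228 pos [175.  495.  404.8] [ 3.142 -0.     2.802] w 92.2 F [ 0.5  0.7 -0.1]
```

```bash
python3 -m inch '[[-0.442,-0.165,0.097,-0.228,0.6],[-0.442,-0.165,0.097,-0.228,0.6],[-0.442,-0.165,0.097,-0.228,0.6],[-0.442,-0.165,0.097,-0.228,0.6],[-0.442,-0.165,0.097,-0.228,0.6],[-0.442,-0.165,0.097,-0.228,0.6],[-0.442,-0.165,0.097,-0.228,0.6],[-0.442,-0.165,0.097,-0.228,0.6]]'; python3 go.py 537 192 130 3.03
```

```text
time: 1.97
tool_pos: [421.5, 288.2, 338.8]
tcp_rot: [3.141, 0.0, 3.03]
contact_force: [0.7, 1.1, 0.2]
grip_width: 55.1
finger_force: 0.0
t 1.97 shift [-0.1255 -0.0827  0.0308] spin -0.0 pos [421.5 288.2 338.8] [3.141 0.    3.03 ] w 55.1 F [0.7 1.1 0.2]
```

```bash
python3 -m inch '[[-0.115,-0.075,0.027,0,0.6],[-0.115,-0.075,0.027,0,0.6],[-0.115,-0.075,0.027,0,0.6],[-0.115,-0.075,0.027,0,0.6],[-0.115,-0.075,0.027,0,0.6],[-0.115,-0.075,0.027,0,0.6]]' >/dev/null; python3 go.py 537 192 90 3.03
python3 - <<'E'
from h import *
T,S=capture("top"),capture("side")
for p in(S,):
    g=proj(p,[[537,192,64]])[0]; u=[int(v) for v in g]
    c=p["color"][u[1]-75:u[1]+75,u[0]-100:u[0]+100]; cv2.imwrite("pics/a1.png",cv2.resize(c,None,fx=4,fy=4,interpolation=cv2.INTER_CUBIC)[:,:,::-1]); print(u)
E
```

```text
t 2.47 shift [-0.0119 -0.0087  0.0435] spin -0.002 pos [526.2 202.  311.5] [ 3.142e+00 -1.000e-03  3.028e+00] w 55.2 F [-0.8  0.2 -0. ]
[291, 188]
```

View pics/a1.png

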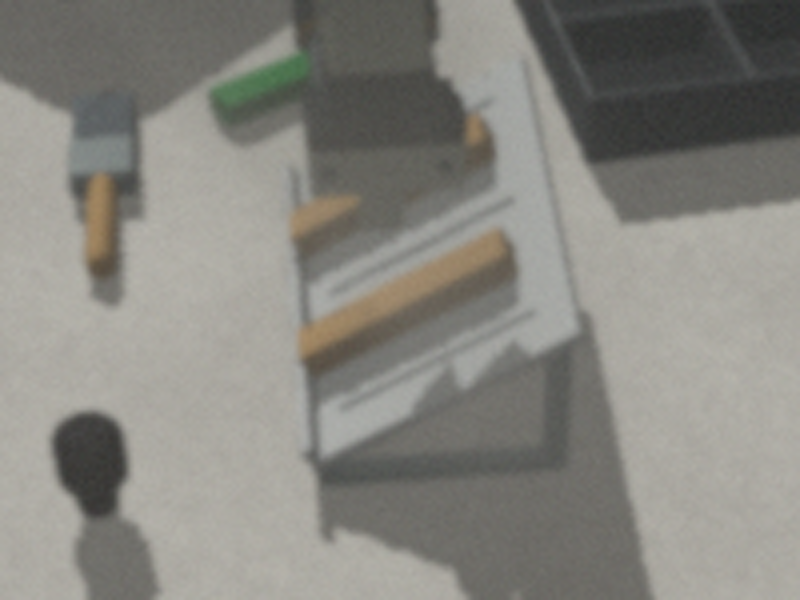

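The side view shows the gripper's body above the right rack slat, which is at crop (405,300), with nothing touched. Descending now.

```bash
python3 -m inch '[[-0.012,-0.009,0.015,0,0.6],[-0.012,-0.009,0.030,0,0.6],[-0.012,-0.009,0.045,0,0.6],[-0.012,-0.009,0.060,0,0.6],[-0.012,-0.009,0.060,0,0.6]]'; python3 go.py 537 192 62 3.03
```

```text
time: 2.98
tool_pos: [535.1, 193.4, 249.9]
tcp_rot: [-3.14, -0.005, 3.032]
contact_force: [0.1, -0.2, -0.3]
grip_width: 55.1
finger_force: 0.0
t 2.98 shift [-0.0021 -0.0012  0.0099] spin 0.002 pos [535.1 193.4 249.9] [-3.14  -0.005  3.032] w 55.1 F [ 0.1 -0.2 -0.3]
```

```bash
python3 -m inch '[[0,0,0.003,0,0.6],[0,0,0.006,0,0.6],[0,0,0.009,0,0.6],[0,0,0.009,0,0.6]]'; python3 -m inch '[[0,0,0,0,0.1],[0,0,0,0,0.1],[0,0,0,0,0.1],[0,0,0,0,0.1],[0,0,0,0,0.1],[0,0,0,0,0.1],[0,0,0,0,0.1],[0,0,0,0,0.1]]'
```

```text
time: 3.32
tool_pos: [536.9, 192.4, 243.3]
tcp_rot: [3.141, 0.001, 3.03]
contact_force: [-0.2, 0.3, -0.2]
grip_width: 54.9
finger_force: 0.0
time: 3.98
tool_pos: [537.1, 192.1, 243.1]
tcp_rot: [3.142, 0.0, 3.03]
contact_force: [-0.5, -0.2, 1.7]
grip_width: 25.4
finger_force: 30.0
```

```bash
python3 -m inch '[[0,0,-0.004,0,0.1],[0,0,-0.010,0,0.1],[0,0,-0.02,0,0.1],[0,0,-0.035,0,0.1],[0,0,-0.06,0,0.1],[0,0,-0.09,0,0.1],[0,0,-0.11,0,0.1],[0,0,-0.11,0,0.1]]'; python3 go.py 440 -450 130 1.303
python3 - <<'E'
from h import *
p=capture("side"); u=[int(v) for v in proj(p,[[537,192,170]])[0]]
c=p["color"][u[1]-75:u[1]+75,u[0]-100:u[0]+100]; cv2.imwrite("pics/a2.png",cv2.resize(c,None,fx=4,fy=4,interpolation=cv2.INTER_CUBIC)[:,:,::-1])
p=capture("top"); print(proj(p,[[440,-450,0]]))
E
```

```text
time: 4.65
tool_pos: [537.9, 192.3, 358.8]
tcp_rot: [3.138, 0.009, 3.03]
contact_force: [0.6, 0.0, 0.4]
grip_width: 25.6
finger_force: 30.0
t 4.65 shift [ 0.0261 -0.6494  0.0485] spin 1.727 pos [537.9 192.3 358.8] [3.138 0.009 3.03 ] w 25.6 F [0.6 0.  0.4]
[[561.67423421 283.69178789]]
```

View pics/a2.png

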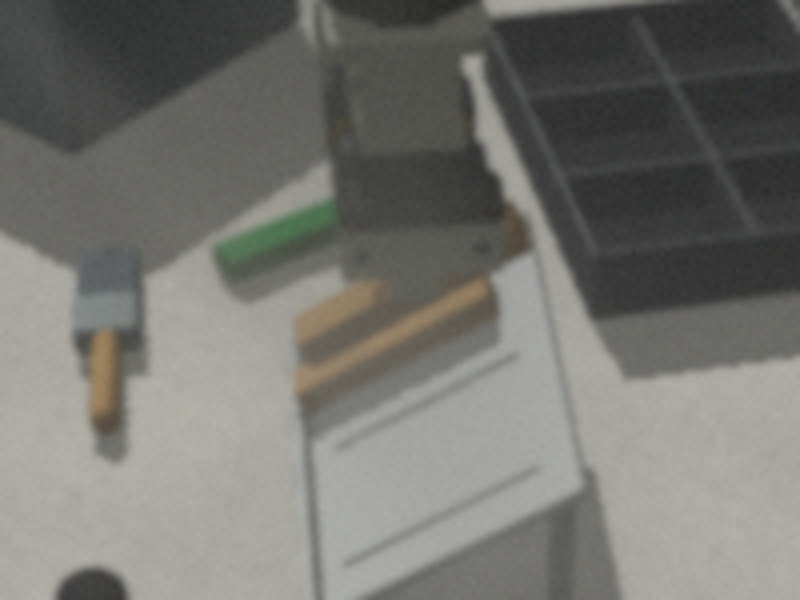

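The slat is held in the gripper, still tilted, with its ends at crop (340,310) and (515,225). The rack is clear of it. I'll carry it to the open bench to press it level.

```bash
python3 -m inch '[[0.026,-0.649,0,1.727,0.1],[0.026,-0.649,0,1.727,0.1],[0.026,-0.649,0,1.727,0.1],[0.026,-0.649,0,1.727,0.1],[0.026,-0.649,0,1.727,0.1],[0.026,-0.649,0,1.727,0.1],[0.026,-0.649,0,1.727,0.1],[0.026,-0.649,0,1.727,0.1]]' >/dev/null; python3 go.py 440 -450 100 1.303
```

```text
t 5.42 shift [-0.2598 -0.1769  0.0735] spin 0.721 pos [ 485.6 -139.1  351.8] [-3.140e+00 -2.000e-03  2.024e+00] w 25.6 F [ 0.7  0.2 -0.1]
```

```bash
python3 -m inch '[[-0.26,-0.177,0.04,0.721,0.1],[-0.26,-0.177,0.04,0.721,0.1],[-0.26,-0.177,0.04,0.721,0.1],[-0.26,-0.177,0.04,0.721,0.1],[-0.26,-0.177,0.07,0.721,0.1],[-0.26,-0.177,0.07,0.721,0.1],[-0.26,-0.177,0.07,0.721,0.1],[-0.26,-0.177,0.07,0.721,0.1]]' >/dev/null; python3 go.py 440 -450 45 1.303
```

```text
t 6.08 shift [ 0.0008 -0.0018  0.0571] spin 0.004 pos [ 441.7 -451.4  280.1] [-3.139e+00 -2.000e-03  1.307e+00] w 25.5 F [ 0.2  0.5 -0.5]
```

```bash
python3 -m inch '[[0,0,0.03,0.004,0.1],[0,0,0.05,0.004,0.1],[0,0,0.057,0.004,0.1],[0,0,0.057,0.004,0.1]]'; python3 -m inch '[[0,0,0.003,0,0.1],[0,0,0.006,0,0.1],[0,0,0.009,0,0.1],[0,0,0.012,0,0.1],[0,0,0.012,0,0.1]]'
```

```text
time: 6.42
tool_pos: [442.4, -448.1, 222.6]
tcp_rot: [-3.136, -0.004, 1.305]
contact_force: [0.2, 0.2, -0.3]
grip_width: 25.5
finger_force: 30.0
time: 6.83
tool_pos: [443.7, -449.7, 215.7]
tcp_rot: [3.138, 0.003, 1.305]
contact_force: [0.0, -1.0, 4.3]
grip_width: 25.4
finger_force: 30.0
```

```bash
python3 -m inch '[[0,0,0.003,0,0.1],[0,0,0.006,0,0.1],[0,0,0.009,0,0.1],[0,0,0.012,0,0.1],[0,0,0.012,0,0.1]]'; python3 -m inch '[[0,0,0.002,0,0.1],[0,0,0.004,0,0.1],[0,0,0.004,0,0.1]]'
```

```text
time: 7.25
tool_pos: [443.4, -449.2, 202.6]
tcp_rot: [3.14, 0.001, 1.305]
contact_force: [0.2, -2.8, 4.2]
grip_width: 25.6
finger_force: 30.0
time: 7.5
tool_pos: [443.2, -448.8, 197.6]
tcp_rot: [-3.141, -0.0, 1.305]
contact_force: [0.5, -2.5, 4.7]
grip_width: 25.2
finger_force: 30.0
```

```bash
python3 -m inch '[[0,0,0.002,0,0.1],[0,0,0.004,0,0.1],[0,0,0.005,0,0.1],[0,0,0.005,0,0.1]]'; python3 -m inch '[[0,0,0.0015,0,0.1],[0,0,0.003,0,0.1],[0,0,0.003,0,0.1]]'
```

```text
time: 7.83
tool_pos: [443.1, -448.7, 192.4]
tcp_rot: [-3.141, -0.001, 1.305]
contact_force: [-0.2, -1.9, 3.8]
grip_width: 25.4
finger_force: 30.0
time: 8.08
tool_pos: [443.1, -448.8, 189.5]
tcp_rot: [-3.141, -0.0, 1.305]
contact_force: [0.6, -1.6, 3.1]
grip_width: 25.4
finger_force: 30.0
```

```bash
python3 -m inch '[[0,0,0.0015,0,0.1],[0,0,0.003,0,0.1],[0,0,0.003,0,0.1]]'; python3 -m inch '[[0,0,0.001,0,0.1],[0,0,0.002,0,0.1],[0,0,0.002,0,0.1]]'
```

```text
time: 8.33
tool_pos: [443.1, -448.8, 186.6]
tcp_rot: [-3.141, -0.0, 1.305]
contact_force: [-1.0, -2.5, 2.9]
grip_width: 25.4
finger_force: 30.0
time: 8.58
tool_pos: [443.2, -448.8, 186.3]
tcp_rot: [3.141, 0.0, 1.305]
contact_force: [-3.5, 1.5, 13.1]
grip_width: 25.6
finger_force: 30.0
```

The slat is flat in the grip; the force jumped to 13 N. I'll carry it straight to mat x=+45.

```bash
python3 -m inch '[[0,0,-0.003,0,0.1],[0,0,-0.012,0,0.1],[0,0,-0.04,0,0.1],[0,0,-0.08,0,0.1],[0,0,-0.08,0,0.1]]'; python3 go.py 604 -112.4 90 1.303
```

```text
time: 9.0
tool_pos: [444.4, -450.0, 272.1]
tcp_rot: [3.133, 0.006, 1.305]
contact_force: [1.2, -1.6, 0.7]
grip_width: 25.3
finger_force: 30.0
t 9.0 shift [0.3677 0.0653 0.0024] spin 0.002 pos [ 444.4 -450.   272.1] [3.133 0.006 1.305] w 25.3 F [ 1.2 -1.6  0.7]
```

```bash
python3 -m inch '[[0.3677,0.0653,0,0.002,0.1],[0.3677,0.0653,0,0.002,0.1],[0.3677,0.0653,0,0.002,0.1],[0.3677,0.0653,0,0.002,0.1],[0.3677,0.0653,0,0.002,0.1],[0.3677,0.0653,0,0.002,0.1],[0.3677,0.0653,0,0.002,0.1],[0.3677,0.0653,0,0.002,0.1]]'>/dev/null;  python3 -m inch '[[0.038,0.0065,0,0,0.1],[0.038,0.0065,0,0,0.1],[0.038,0.0065,0,0,0.1]]'; python3 go.py 604 -112.4 45 1.303
python3 - <<'E'
from h import *
ims=[]
for n in("side","top"):
    p=capture(n); u=[int(v) for v in proj(p,[[590,-112,60]])[0]]
    ims.append(cv2.resize(p["color"][u[1]-75:u[1]+75,u[0]-50:u[0]+50],None,fx=4,fy=4,interpolation=cv2.INTER_CUBIC))
cv2.imwrite("pics/a3.png",np.hstack(ims)[:,:,::-1])
E
```

```text
time: 9.92
tool_pos: [602.5, -110.1, 264.7]
tcp_rot: [-3.141, -0.0, 1.307]
contact_force: [-0.8, -1.1, 0.3]
grip_width: 25.4
finger_force: 30.0
t 9.92 shift [-0.0018  0.0021  0.0417] spin 0.004 pos [ 602.5 -110.1  264.7] [-3.141 -0.     1.307] w 25.4 F [-0.8 -1.1  0.3]
```

View pics/a3.png

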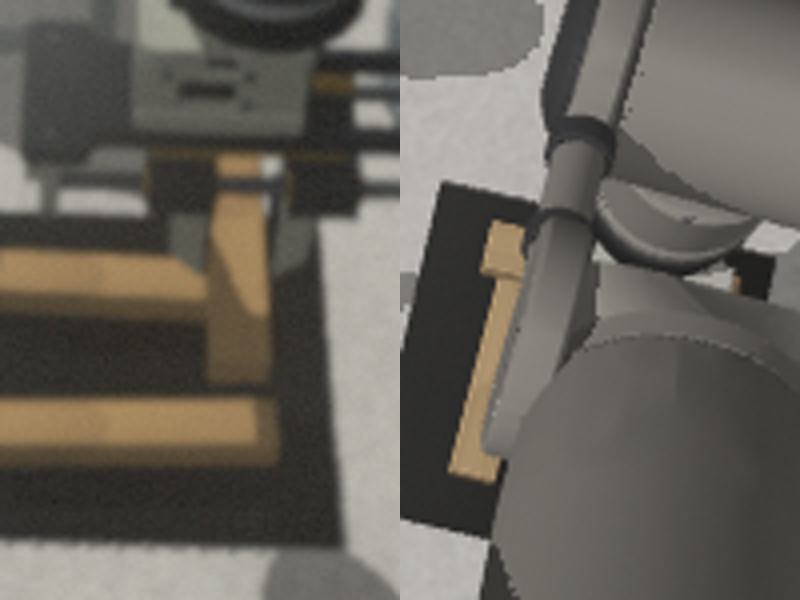

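The slat is over the far end of the pair, square to both lower slats (side crop (240,300), its left end at top crop (505,245)). Now I'll lower it.

```bash
python3 -m inch '[[-0.002,0.002,0.015,0.004,0.1],[-0.002,0.002,0.03,0.004,0.1],[-0.002,0.002,0.042,0.004,0.1],[-0.002,0.002,0.048,0.004,0.1],[-0.002,0.002,0.048,0.004,0.1]]'; python3 -m inch '[[0,0,0.002,0,0.1],[0,0,0.004,0,0.1],[0,0,0.005,0,0.1],[0,0,0.005,0,0.1]]'; python3 go.py 604 -112.4 29.3 1.303
```

```text
time: 10.43
tool_pos: [602.6, -116.0, 215.3]
tcp_rot: [-3.138, -0.0, 1.297]
contact_force: [-0.5, -0.2, -0.1]
grip_width: 25.6
finger_force: 30.0
time: 10.77
tool_pos: [603.5, -115.1, 212.3]
tcp_rot: [3.141, -0.0, 1.299]
contact_force: [-0.3, -0.4, -0.7]
grip_width: 25.7
finger_force: 30.0
t 10.77 shift [ 0.0027 -0.0003  0.005 ] spin -0.004 pos [ 603.5 -115.1  212.3] [ 3.141 -0.     1.299] w 25.7 F [-0.3 -0.4 -0.7]
```

```bash
python3 -m inch '[[0.0027,0,0.001,0,0.1],[0.0027,0,0.002,0,0.1],[0.0027,0,0.003,0,0.1],[0.0027,0,0.0035,0,0.1],[0.0027,0,0.0035,0,0.1]]'; python3 -m inch '[[0,0,0.001,0,0.1],[0,0,0.0015,0,0.1],[0,0,0.0015,0,0.1]]'
```

```text
time: 11.18
tool_pos: [604.1, -112.4, 208.3]
tcp_rot: [-3.141, -0.0, 1.299]
contact_force: [0.3, 0.6, -1.5]
grip_width: 25.5
finger_force: 30.0
time: 11.43
tool_pos: [604.2, -112.6, 207.4]
tcp_rot: [3.141, -0.0, 1.299]
contact_force: [-0.9, -0.4, 3.6]
grip_width: 25.7
finger_force: 30.0
```

Contact at 3.6 N, at the expected height of 207.4. I'll release and retreat.

```bash
python3 -m inch '[[0,0,0,0,0.35],[0,0,0,0,0.5],[0,0,0,0,0.5],[0,0,0,0,0.5]]'; python3 -m inch '[[0,0,-0.01,0,0.5],[0,0,-0.04,0,0.5],[0,0,-0.08,0,0.5],[0,0,-0.12,0,0.5],[0,0,-0.14,0,0.6],[0,0,-0.14,0,0.6]]'; python3 go.py 548.5 293 130 3.03
```

```text
time: 11.77
tool_pos: [604.2, -112.4, 206.8]
tcp_rot: [-3.141, -0.0, 1.299]
contact_force: [0.8, -0.9, -0.4]
grip_width: 44.3
finger_force: 0.0
time: 12.27
tool_pos: [605.0, -112.7, 353.9]
tcp_rot: [3.13, 0.0, 1.299]
contact_force: [0.9, -0.8, -0.2]
grip_width: 53.5
finger_force: 0.0
t 12.27 shift [ 0.3756 -0.1639  0.0439] spin -1.731 pos [ 605.  -112.7  353.9] [3.13  0.    1.299] w 53.5 F [ 0.9 -0.8 -0.2]
```

```bash
python3 -m inch '[[0.3756,-0.164,0.01,-1.731,0.6],[0.3756,-0.164,0.01,-1.731,0.6],[0.3756,-0.164,0.01,-1.731,0.6],[0.3756,-0.164,0.01,-1.731,0.6],[0.3756,-0.164,0.01,-1.731,0.6],[0.3756,-0.164,0.01,-1.731,0.6],[0.3756,-0.164,0.01,-1.731,0.6],[0.3756,-0.164,0.01,-1.731,0.6]]'>/dev/null; python3 go.py 548.5 293 130 3.03
cat > m2.py <<'E'
from h import *
import sys
T,S=capture("top"),capture("side")
N=dict(up1=("slat_a",SL,[604,-112.5,30,1.303,0],[0,1,2,3]),up2=("slat_a",SL,[517,-88.6,30,1.303,0],[0,1,2,3]),rackL=("slat_a",SL,[548.5,293,63,-.11,.5236],[0,1,2,3]),
 box=("slide_box",BX,[592,-322,0,-.2,0],[0,1,3]),boxt=("slide_box",BX,[560.5,-100.5,39,-.268,0],[0,1,2,3]),lowL=("low_slat_a",SL,[569,-61,12,-.268,0],[0,1,3]),lowR=("low_slat_a",SL,[548,-142,12,-.268,0],[0,1,3]))
for k in sys.argv[1:]:
    cl,dim,q0,fr=N[k]; bo=dim is BX
    g=np.add(q0[:3],[0,0,20 if bo else 0])
    for n,p in(("top",T),("side",S)):
        m=mask(p,cl,proj(p,[g])[0])
        if m is None: print(k,n,"none"); continue
        q,t=fit([(p,m)],dim,q0,[0,1,3],bo)
        d=Ro.from_euler('z',.268).apply(q[:3]-[560.5,-100.5,0])
        print(k,n,np.round(q,3),"iou",np.round(1-t[0],2),"in mat",np.round(d,1),"dyaw",round(q[3]+.268,3))
E
python3 m2.py up1 rackL
```

```text
t 12.93 shift [0.0602 0.0431 0.0305] spin -0.725 pos [556.9 219.4 338.5] [-3.141 -0.     2.305] w 55.3 F [ 2.1 -0.7 -0.3]
up1 top [ 601.485 -112.094   30.       1.295    0.   ] iou 0.88 in mat [42.6 -0.3 30. ] dyaw 1.563
up1 side [ 605.368 -108.385   30.       1.303    0.   ] iou 0.92 in mat [45.4  4.3 30. ] dyaw 1.571
rackL top [ 5.71689e+02  2.93743e+02  6.30000e+01 -9.80000e-02  5.24000e-01] iou 0.64 in mat [-93.6 383.1  63. ] dyaw 0.17
rackL side [ 5.50142e+02  2.96602e+02  6.30000e+01 -1.68000e-01  5.24000e-01] iou 0.92 in mat [-115.1  380.2   63. ] dyaw 0.1
```

The first slat is placed well, at mat (44, 2). Now the second.

```bash
python3 -m inch '[[0.06,0.043,0.03,-0.725,0.65],[0.06,0.043,0.03,-0.725,0.65],[0.06,0.043,0.03,-0.725,0.65],[0.06,0.043,0.03,-0.725,0.65],[0.06,0.043,0.03,-0.725,0.65],[0.06,0.043,0.03,-0.725,0.65],[0.06,0.043,0.03,-0.725,0.65],[0.06,0.043,0.03,-0.725,0.65]]'>/dev/null; python3 go.py 549 294 72 3.03
```

```text
t 13.9 shift [0.0021 0.0044 0.0589] spin -0.012 pos [550.5 289.4 308.9] [-3.142 -0.     3.018] w 59.6 F [-0.6 -0.6 -0.8]
```

```bash
python3 -m inch '[[0.002,0.0044,0.015,-0.012,0.65],[0.002,0.0044,0.03,-0.012,0.65],[0.002,0.0044,0.045,-0.012,0.65],[0.002,0.0044,0.059,-0.012,0.65],[0.002,0.0044,0.059,-0.012,0.65],[0.002,0.0044,0.059,-0.012,0.65]]'; python3 -m inch '[[0,0,0.003,0,0.65],[0,0,0.006,0,0.65],[0,0,0.008,0,0.65],[0,0,0.008,0,0.65]]'
```

```text
time: 14.4
tool_pos: [548.6, 294.8, 249.4]
tcp_rot: [-3.141, -0.001, 3.033]
contact_force: [-0.1, 0.7, 0.7]
grip_width: 59.7
finger_force: 0.0
time: 14.73
tool_pos: [548.4, 295.4, 241.9]
tcp_rot: [3.141, 0.0, 3.035]
contact_force: [0.8, 1.0, 1.0]
grip_width: 60.0
finger_force: 0.0
```

```bash
python3 -m inch '[[0,0,0,0,0.1],[0,0,0,0,0.1],[0,0,0,0,0.1],[0,0,0,0,0.1],[0,0,0,0,0.1],[0,0,0,0,0.1],[0,0,0,0,0.1],[0,0,0,0,0.1]]' && python3 -m inch '[[0,0,-0.004,0,0.1],[0,0,-0.010,0,0.1],[0,0,-0.02,0,0.1],[0,0,-0.035,0,0.1],[0,0,-0.06,0,0.1],[0,0,-0.09,0,0.1],[0,0,-0.11,0,0.1],[0,0,-0.11,0,0.1]]'; python3 go.py 440 -450 100 1.303
```

```text
time: 15.4
tool_pos: [548.5, 295.5, 242.0]
tcp_rot: [3.141, 0.0, 3.036]
contact_force: [0.9, 0.2, 1.0]
grip_width: 25.6
finger_force: 30.0
time: 16.07
tool_pos: [549.1, 295.8, 358.3]
tcp_rot: [3.137, 0.009, 3.036]
contact_force: [0.7, 0.5, -0.1]
grip_width: 25.5
finger_force: 30.0
t 16.07 shift [ 0.0305 -0.7535  0.0764] spin 1.733 pos [549.1 295.8 358.3] [3.137 0.009 3.036] w 25.5 F [ 0.7  0.5 -0.1]
```

```bash
python3 -m inch '[[0.03,-0.753,0,1.733,0.1],[0.03,-0.753,0,1.733,0.1],[0.03,-0.753,0,1.733,0.1],[0.03,-0.753,0,1.733,0.1],[0.03,-0.753,0,1.733,0.1],[0.03,-0.753,0,1.733,0.1],[0.03,-0.753,0,1.733,0.1],[0.03,-0.753,0,1.733,0.1]]' >/dev/null; python3 go.py 440 -450 100 1.303
```

```text
t 16.73 shift [-0.3449 -0.2365  0.074 ] spin 0.727 pos [499.2 -36.  352. ] [ 3.141 -0.     2.03 ] w 25.5 F [ 1.2 -0.6 -0.9]
```

```bash
python3 -m inch '[[-0.345,-0.236,0.04,0.727,0.1],[-0.345,-0.236,0.04,0.727,0.1],[-0.345,-0.236,0.04,0.727,0.1],[-0.345,-0.236,0.04,0.727,0.1],[-0.345,-0.236,0.04,0.727,0.1],[-0.345,-0.236,0.04,0.727,0.1],[-0.345,-0.236,0.04,0.727,0.1],[-0.345,-0.236,0.04,0.727,0.1]]' >/dev/null; python3 go.py 440 -450 45 1.303
```

```text
t 17.4 shift [-0.0859  0.008   0.0969] spin 0.005 pos [ 454.6 -365.   319.9] [-3.141 -0.     1.308] w 25.9 F [ 1.3  0.3 -0.9]
```

```bash
python3 -m inch '[[-0.086,0.008,0.02,0.005,0.1],[-0.086,0.008,0.04,0.005,0.1],[-0.086,0.008,0.07,0.005,0.1],[-0.086,0.008,0.09,0.005,0.1],[-0.086,0.008,0.097,0.005,0.1],[-0.086,0.008,0.097,0.005,0.1]]'; python3 -m inch '[[0,0,0.003,0,0.1],[0,0,0.006,0,0.1],[0,0,0.009,0,0.1],[0,0,0.012,0,0.1],[0,0,0.015,0,0.1],[0,0,0.018,0,0.1],[0,0,0.018,0,0.1]]';python3 -m inch '[[0,0,0.003,0,0.1],[0,0,0.006,0,0.1],[0,0,0.008,0,0.1],[0,0,0.010,0,0.1],[0,0,0.010,0,0.1]]'
```

```text
time: 17.9
tool_pos: [440.4, -447.7, 220.9]
tcp_rot: [-3.138, -0.003, 1.303]
contact_force: [-1.2, -0.1, -0.2]
grip_width: 25.6
finger_force: 30.0
time: 18.48
tool_pos: [441.5, -448.9, 207.1]
tcp_rot: [3.138, 0.003, 1.304]
contact_force: [0.5, -2.5, 5.9]
grip_width: 25.7
finger_force: 30.0
time: 18.9
tool_pos: [441.0, -448.2, 195.1]
tcp_rot: [3.141, 0.0, 1.304]
contact_force: [0.3, -2.4, 3.6]
grip_width: 25.6
finger_force: 30.0
```

```bash
python3 -m inch '[[0,0,0.002,0,0.1],[0,0,0.004,0,0.1],[0,0,0.006,0,0.1],[0,0,0.008,0,0.1],[0,0,0.008,0,0.1]]'; python3 -m inch '[[0,0,0.001,0,0.1],[0,0,0.002,0,0.1],[0,0,0.002,0,0.1]]'
```

```text
time: 19.32
tool_pos: [440.8, -448.1, 186.4]
tcp_rot: [-3.141, -0.001, 1.304]
contact_force: [-0.4, -1.7, 2.9]
grip_width: 25.8
finger_force: 30.0
time: 19.57
tool_pos: [440.8, -448.1, 185.9]
tcp_rot: [-3.141, -0.0, 1.304]
contact_force: [-2.8, 0.6, 9.7]
grip_width: 25.6
finger_force: 30.0
```

```bash
python3 -m inch '[[0,0,0.001,0,0.1],[0,0,-0.003,0,0.1],[0,0,-0.012,0,0.1],[0,0,-0.04,0,0.1],[0,0,-0.09,0,0.1],[0,0,-0.09,0,0.1]]'>/dev/null; python3 go.py 517.1 -88.6 90 1.303
```

```text
t 20.07 shift [ 0.3675 -0.0224  0.0112] spin 0.001 pos [ 441.8 -448.9  280.9] [3.135 0.004 1.304] w 25.4 F [ 0.9 -1.4  2.5]
```

```bash
python3 -m inch '[[0.3675,-0.0224,0,0,0.1],[0.3675,-0.0224,0,0,0.1],[0.3675,-0.0224,0,0,0.1],[0.3675,-0.0224,0,0,0.1],[0.3675,-0.0224,0,0,0.1],[0.3675,-0.0224,0,0,0.1],[0.3675,-0.0224,0,0,0.1],[0.3675,-0.0224,0,0,0.1]]'>/dev/null;  python3 -m inch '[[0.03,-0.0022,0,0,0.1],[0.03,-0.0022,0,0,0.1],[0.03,-0.0022,0,0,0.1]]'>/dev/null; python3 go.py 517.1 -88.6 36 1.303
```

```text
t 20.98 shift [0.0026 0.0016 0.0609] spin 0.005 pos [514.9 -90.7 274.9] [-3.141 -0.     1.308] w 26.0 F [-0.6 -0.9 -1.3]
```

```bash
python3 -m inch '[[0.0026,0.0016,0.02,0.005,0.1],[0.0026,0.0016,0.04,0.005,0.1],[0.0026,0.0016,0.055,0.005,0.1],[0.0026,0.0016,0.060,0.005,0.1],[0.0026,0.0016,0.060,0.005,0.1],[0.0026,0.0016,0.060,0.005,0.1]]'>/dev/null; python3 go.py 517.1 -88.6 29.5 1.303
```

```text
t 21.48 shift [ 0.0026 -0.0008  0.0078] spin -0.005 pos [517.2 -91.3 215.3] [-3.142 -0.     1.298] w 25.5 F [0.1 0.3 0.8]
```

```bash
python3 -m inch '[[0.0026,-0.0005,0.002,-0.005,0.1],[0.0026,-0.0005,0.004,-0.005,0.1],[0.0026,-0.0005,0.006,-0.005,0.1],[0.0026,-0.0005,0.007,-0.005,0.1],[0.0026,-0.0005,0.007,-0.005,0.1]]'; python3 -m inch '[[0,0,0.001,0,0.1],[0,0,0.0015,0,0.1],[0,0,0.0015,0,0.1]]'
```

```text
time: 21.9
tool_pos: [517.3, -87.6, 208.1]
tcp_rot: [3.142, -0.0, 1.304]
contact_force: [-0.2, -0.6, -0.5]
grip_width: 25.7
finger_force: 30.0
time: 22.15
tool_pos: [517.5, -87.8, 207.0]
tcp_rot: [3.141, -0.0, 1.304]
contact_force: [-1.1, -0.2, 4.4]
grip_width: 25.9
finger_force: 30.0
```

Contact again. I'll release, rise and look.

```bash
python3 -m inch '[[0,0,0,0,0.35],[0,0,0,0,0.5],[0,0,0,0,0.5],[0,0,0,0,0.5]]'>/dev/null; python3 -m inch '[[0,0,-0.01,0,0.5],[0,0,-0.04,0,0.5],[0,0,-0.08,0,0.5],[0,0,-0.12,0,1],[0,0,-0.13,0,1],[0,0,-0.13,0,1]]'; python3 go.py 592.3 -322 130 2.94
```

```text
time: 22.98
tool_pos: [518.0, -87.9, 340.9]
tcp_rot: [3.133, 0.0, 1.304]
contact_force: [0.5, -0.1, -0.7]
grip_width: 61.4
finger_force: 0.0
t 22.98 shift [-0.2062  0.1331  0.0341] spin -1.636 pos [518.  -87.9 340.9] [3.133 0.    1.304] w 61.4 F [ 0.5 -0.1 -0.7]
```

```bash
python3 -m inch '[[-0.206,0.133,0,-1.636,1],[-0.206,0.133,0,-1.636,1],[-0.206,0.133,0,-1.636,1],[-0.206,0.133,0,-1.636,1],[-0.206,0.133,0,-1.636,1],[-0.206,0.133,0,-1.636,1],[-0.206,0.133,0,-1.636,1],[-0.206,0.133,0,-1.636,1]]'>/dev/null; python3 m2.py up1 up2 lowL lowR box; python3 go.py 592.3 -322 130 2.94
python3 - <<'E'
from h import *
ims=[]
for n in("side","top"):
    p=capture(n); u=[int(v) for v in proj(p,[[560,-150,30]])[0]]
    ims.append(cv2.resize(p["color"][u[1]-75:u[1]+75,u[0]-50:u[0]+50],None,fx=4,fy=4,interpolation=cv2.INTER_CUBIC))
cv2.imwrite("pics/a4.png",np.hstack(ims)[:,:,::-1])
E
```

```text
up1 top [ 601.313 -111.381   30.       1.286    0.   ] iou 0.87 in mat [42.2  0.3 30. ] dyaw 1.554
up1 side [ 605.573 -108.409   30.       1.306    0.   ] iou 0.94 in mat [45.6  4.3 30. ] dyaw 1.574
up2 top [516.08  -88.388  30.      1.334   0.   ] iou 0.63 in mat [-46.   -0.1  30. ] dyaw 1.602
up2 side [516.694 -87.781  30.      1.288   0.   ] iou 0.93 in mat [-45.6   0.7  30. ] dyaw 1.556
lowL top [ 5.67533e+02 -6.01600e+01  1.20000e+01 -2.86000e-01  0.00000e+00] iou 0.53 in mat [-3.9 40.8 12. ] dyaw -0.018
lowL side [ 5.7187e+02 -5.9771e+01  1.2000e+01 -2.0700e-01  0.0000e+00] iou 0.49 in mat [ 0.2 42.3 12. ] dyaw 0.061
lowR top [ 5.52224e+02 -1.43130e+02  1.20000e+01 -2.16000e-01  0.00000e+00] iou 0.44 in mat [  3.3 -43.3  12. ] dyaw 0.052
lowR side [ 5.51684e+02 -1.39928e+02  1.20000e+01 -2.31000e-01  0.00000e+00] iou 0.55 in mat [  1.9 -40.4  12. ] dyaw 0.037
box top [ 5.89741e+02 -3.18073e+02  0.00000e+00 -2.85000e-01  0.00000e+00] iou 0.76 in mat [  85.8 -202.1    0. ] dyaw -0.017
box side [ 5.94000e+02 -3.21246e+02  0.00000e+00 -1.96000e-01  0.00000e+00] iou 0.81 in mat [  90.8 -204.     0. ] dyaw 0.072
t 24.25 shift [-0.0012  0.0002  0.0287] spin -0.639 pos [ 591.3 -321.3  336.7] [3.141 0.    2.301] w 91.9 F [-0.   0.4  0.8]
```

View pics/a4.png

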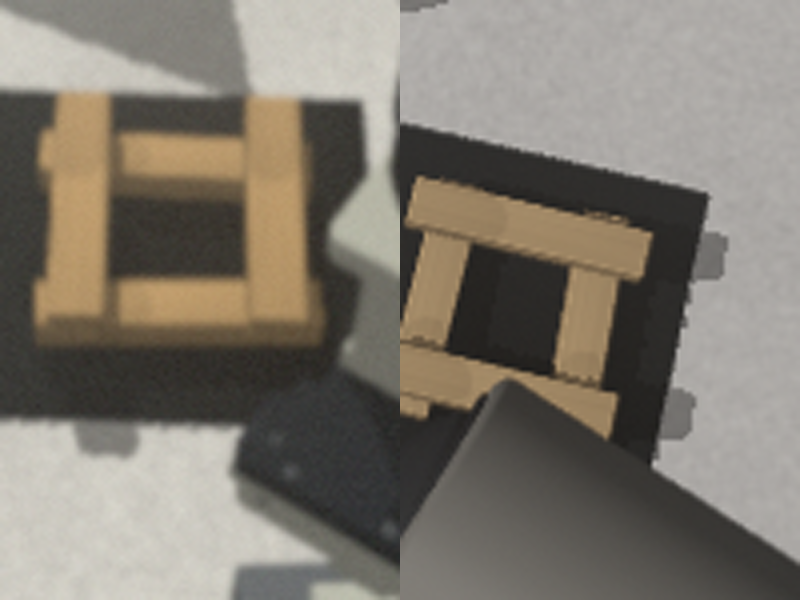

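The picture shows both upper slats lying square across the pair: side crop (80,210) and (275,210), top crop (530,225) and (510,385). The lower pair hasn't shifted. Now the box.

```bash
python3 -m inch '[[-0.001,0,0,-0.639,1],[-0.001,0,0,-0.639,1],[-0.001,0,0.02,-0.639,1],[-0.001,0,0.05,-0.639,1],[-0.001,0,0.08,-0.639,1],[-0.001,0,0.09,-0.639,1],[-0.001,0,0.09,-0.639,1]]'; python3 go.py 592.3 -322 12 2.94
```

```text
time: 24.93
tool_pos: [591.2, -321.8, 243.3]
tcp_rot: [3.139, -0.006, 2.937]
contact_force: [-1.3, 0.1, -0.3]
grip_width: 91.8
finger_force: 0.0
t 24.93 shift [-0.0014 -0.0001  0.0533] spin -0.003 pos [ 591.2 -321.8  243.3] [ 3.139 -0.006  2.937] w 91.8 F [-1.3  0.1 -0.3]
```

```bash
python3 -m inch '[[-0.001,0,0.015,0,1],[-0.001,0,0.03,0,1],[-0.001,0,0.042,0,1],[-0.001,0,0.053,0,1],[-0.001,0,0.053,0,1]]'; python3 -m inch '[[0,0,0,0,0.3],[0,0,0,0,0.3],[0,0,0,0,0.3],[0,0,0,0,0.3],[0,0,0,0,0.3],[0,0,0,0,0.3],[0,0,0,0,0.3],[0,0,0,0,0.3]]' && python3 -m inch '[[0,0,-0.003,0,0.3],[0,0,-0.010,0,0.3],[0,0,-0.03,0,0.3],[0,0,-0.06,0,0.3],[0,0,-0.08,0,0.3],[0,0,-0.08,0,0.3]]'; python3 go.py 560.5 -100.5 92 2.874
```

```text
time: 25.35
tool_pos: [592.6, -322.3, 192.0]
tcp_rot: [3.14, -0.002, 2.938]
contact_force: [-0.3, -0.3, -0.1]
grip_width: 91.7
finger_force: 0.0
time: 26.02
tool_pos: [593.0, -322.4, 194.0]
tcp_rot: [-3.142, 0.001, 2.94]
contact_force: [-0.6, 0.7, 2.2]
grip_width: 55.6
finger_force: 30.0
time: 26.52
tool_pos: [593.9, -323.1, 279.2]
tcp_rot: [-3.138, 0.008, 2.94]
contact_force: [0.9, -1.7, -1.6]
grip_width: 55.8
finger_force: 30.0
t 26.52 shift [0.0774 0.2115 0.0078] spin 0.066 pos [ 593.9 -323.1  279.2] [-3.138  0.008  2.94 ] w 55.8 F [ 0.9 -1.7 -1.6]
```

```bash
python3 -m inch '[[0.077,0.2115,0,0.066,0.3],[0.077,0.2115,0,0.066,0.3],[0.077,0.2115,0,0.066,0.3],[0.077,0.2115,0,0.066,0.3],[0.077,0.2115,0,0.066,0.3],[0.077,0.2115,0,0.066,0.3],[0.077,0.2115,0,0.066,0.3],[0.077,0.2115,0,0.066,0.3]]'>/dev/null; python3 go.py 560.5 -100.5 60 2.874
```

```text
t 27.18 shift [-0.0012 -0.0013  0.0351] spin 0.002 pos [559.7 -98.9 273.1] [-3.141e+00 -1.000e-03  2.876e+00] w 55.5 F [ 0.2 -0.6 -3.3]
```

```bash
python3 -m inch '[[-0.001,-0.001,0.012,0,0.3],[-0.001,-0.001,0.024,0,0.3],[-0.001,-0.001,0.032,0,0.3],[-0.001,-0.001,0.035,0,0.3],[-0.001,-0.001,0.035,0,0.3]]'; python3 -m inch '[[0,0,0.001,0,0.3],[0,0,0.002,0,0.3],[0,0,0.003,0,0.3],[0,0,0.0035,0,0.3],[0,0,0.0035,0,0.3]]'
```

```text
time: 27.6
tool_pos: [560.4, -102.0, 237.4]
tcp_rot: [3.142, -0.002, 2.873]
contact_force: [0.4, 0.2, -2.6]
grip_width: 56.2
finger_force: 30.0
time: 28.02
tool_pos: [560.6, -101.0, 235.2]
tcp_rot: [3.142, 0.0, 2.874]
contact_force: [0.7, -0.1, -2.3]
grip_width: 55.7
finger_force: 30.0
```

```bash
python3 -m inch '[[0,0,0.001,0,0.3],[0,0,0.002,0,0.3],[0,0,0.002,0,0.3]]'; python3 -m inch '[[0,0,0.0005,0,0.3],[0,0,0.001,0,0.3],[0,0,0.001,0,0.3]]'
```

```text
time: 28.27
tool_pos: [560.6, -101.0, 233.0]
tcp_rot: [3.142, 0.0, 2.874]
contact_force: [0.6, -0.3, -1.7]
grip_width: 55.6
finger_force: 30.0
time: 28.52
tool_pos: [560.5, -101.0, 232.9]
tcp_rot: [3.142, 0.0, 2.874]
contact_force: [-2.7, 1.1, 4.7]
grip_width: 56.1
finger_force: 30.0
```

The box is seated. I'll release it, go straight up, move aside and check.

```bash
python3 -m inch '[[0,0,0,0,0.7],[0,0,0,0,0.85],[0,0,0,0,0.9],[0,0,0,0,0.9],[0,0,0,0,0.9]]'>/dev/null; python3 -m inch '[[0,0,-0.01,0,0.9],[0,0,-0.04,0,0.9],[0,0,-0.08,0,0.9],[0,0,-0.12,0,0.9],[0,0,-0.12,0,0.9]]'; python3 -m inch '[[0.1,-0.35,-0.1,0,0.9],[0.1,-0.35,-0.1,0,0.9],[0.1,-0.35,-0.1,0,0.9],[0.1,-0.35,-0.1,0,0.9],[0.1,-0.35,-0.1,0,0.9],[0.1,-0.35,-0.1,0,0.9],[0.1,-0.35,-0.1,0,0.9],[0.1,-0.35,-0.1,0,0.9]]'
python3 m2.py boxt
python3 - <<'E'
from h import *
ims=[]
for n in("side","top"):
    p=capture(n); u=[int(v) for v in proj(p,[[560,-100,30]])[0]]
    cv2.imwrite(f"pics/full_{n}.png",p["color"][:,:,::-1])
    ims.append(cv2.resize(p["color"][u[1]-75:u[1]+75,u[0]-65:u[0]+65],None,fx=3,fy=3,interpolation=cv2.INTER_CUBIC))
cv2.imwrite("pics/a5.png",np.hstack(ims)[:,:,::-1])
E
```

```text
time: 29.35
tool_pos: [562.0, -101.4, 361.0]
tcp_rot: [-3.141, 0.015, 2.874]
contact_force: [1.4, -0.3, 0.6]
grip_width: 82.3
finger_force: 0.0
time: 30.02
tool_pos: [392.2, -377.0, 441.7]
tcp_rot: [-3.141, 0.001, 2.874]
contact_force: [0.8, -0.8, 0.6]
grip_width: 83.0
finger_force: 0.0
boxt top [ 5.58084e+02 -1.01493e+02  3.90000e+01 -2.82000e-01  0.00000e+00] iou 0.95 in mat [-2.1 -1.6 39. ] dyaw -0.014
boxt side [ 5.60323e+02 -1.00823e+02  3.90000e+01 -2.81000e-01  0.00000e+00] iou 0.95 in mat [-0.1 -0.4 39. ] dyaw -0.013
```

View pics/a5.png

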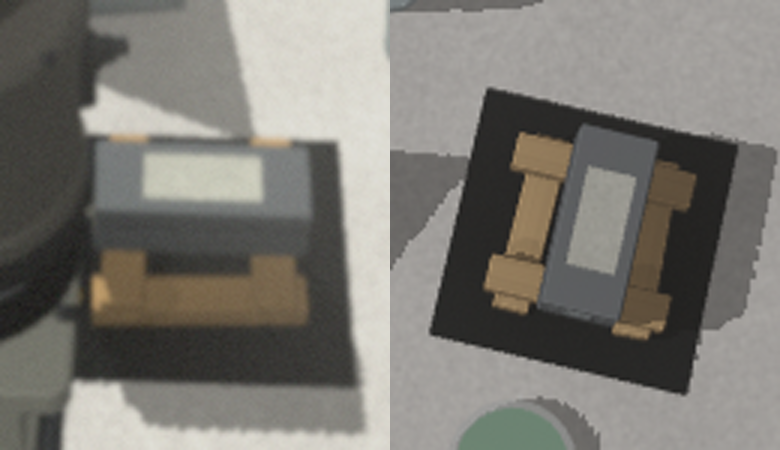

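The box sits level and centred on the two upper slats (top crop (605,220)), square to the mat. The arm is clear of everything, so I'm handing in.

```bash
python3 -m inch '[[0,0,0,0,0.9],[0,0,0,0,0.9],[0,0,0,0,0.9]]'>/dev/null; python3 -c "
from plant import *
print(close_job())"
```

```text
the job is handed in; nothing more can be done
None
```

The riser is built and handed in after about 30 s of the 70 s: both slats lie flat and square across the lower pair, about 45 mm either side of the mat's centre, with the box about 2 mm or less off centre and square on top. The judge returned no verdict.

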